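# Shim the valve and hold its bayonet collar home

## Task

Thread exactly three of the five steel spacer rings over the valve's stem so that they lie flat on top of its column, leaving the other two rings and the nut on the mat, and the plug, red cap and brass elbow, where they are. Then turn the knurled collar until its hidden keyways drop over the pins, push it fully home against its spring and finish while still holding it pushed home, so that the retaining clip can be fitted.

Things in the scene. Friction and masses are not known exactly. Their poses are not given: they have to be found in the camera images.
- seat (a point): Centre of the flat top of the valve's round steel column (44 mm diameter, top 76 mm above the bench) on a grey block 110 x 90 x 20 mm fixed to the bench; z up. From its middle a stem, 9 mm in diameter with a coned tip, stands up 20 mm. Spacer rings go over the stem and lie stacked on the column's top.
- collar_mid (a point): Centre (on the axis, half-way up) of the loose knurled aluminium collar round the column: a tube 58 mm outside, 47 mm inside, 28 mm high, 0.14 to 0.25 kg. At the start it rests on pins, its centre 15 mm below seat (its top 1 mm below); fully home 25 mm below. The knurling grips well; grasp it from above across its outside: beside the column there is free space down to the block. Its yaw says nothing of the keyways.
- collar_foot (a point): Centre of the collar's lower rim. Hidden inside it are 3 keyways, 13 mm wide, 10 mm deep, 120 degrees apart, for three 4 mm pins on the column, just below the collar at the start, whose direction is unknown; they fit within about 0.12 rad either way. From the start the collar meets them after a clockwise turn (seen from above) of 0.45 to 1.3 rad (25 to 75 degrees). The keyways bottom on the pins when fully home.
- follower (a joint): Spring-loaded brass ring round the column under the collar; 0 when up, grows as pressed down (m), 0.0055 with the collar fully home. With its keyways over the pins the collar drops 4.5 mm freely onto it, then must be pushed 5.5 mm further against 4 N rising to 7.5 N; let go, it is pushed back up.
- ring1_mid (a point): Centre (half-way up) of spacer ring 1, one of five equal flat steel rings lying on the cork mat: 30 mm outside, 16 mm hole, 5 mm thick, 30 g. z is the ring's axis. The mat's top is 4 mm above the bench.
- ring2_mid (a point): Centre (half-way up) of spacer ring 2, one of five equal flat steel rings lying on the cork mat: 30 mm outside, 16 mm hole, 5 mm thick, 30 g. z is the ring's axis. The mat's top is 4 mm above the bench.
- ring3_mid (a point): Centre (half-way up) of spacer ring 3, one of five equal flat steel rings lying on the cork mat: 30 mm outside, 16 mm hole, 5 mm thick, 30 g. z is the ring's axis. The mat's top is 4 mm above the bench.
- ring4_mid (a point): Centre (half-way up) of spacer ring 4, one of five equal flat steel rings lying on the cork mat: 30 mm outside, 16 mm hole, 5 mm thick, 30 g. z is the ring's axis. The mat's top is 4 mm above the bench.
- ring5_mid (a point): Centre (half-way up) of spacer ring 5, one of five equal flat steel rings lying on the cork mat: 30 mm outside, 16 mm hole, 5 mm thick, 30 g. z is the ring's axis. The mat's top is 4 mm above the bench.
- nut_mid (a point): Centre (half-way up) of a brass hexagon nut, 30 mm across flats, 16 mm high, lying on the mat among the rings; not part of the job.
- plug: Small dark steel plug, 28 mm in diameter, 22 mm high, standing on the bench beside the valve; origin at the centre of its underside; not part of the job.
- cap: Red plastic dust cap, an open cup 48 mm in diameter, 40 mm high, standing on the bench; origin at the centre of its underside; not part of the job.
- elbow: Brass pipe elbow, about 55 x 45 mm, 30 mm high, lying on the bench; origin on its underside; not part of the job.
Not all that is in view belongs to the job. What is meant by the part that bears collar_mid is not pink, and is the smaller of those in its own colour.

How it is judged:
On the way, in this order (a step that is already met when the one before it is completed fails the run):
1. three rings lie on the column around the stem, let go, with the other two left on the mat and the collar not yet home ((distance of ring1_mid from where it was at the start of the episode below 0.04 m or (horizontal distance between ring1_mid and seat below 0.006 m and z of ring1_mid in the frame of seat between 0.001 and 0.0145 m and angle between ring1_mid's own z axis and vertical below 0.15 rad)) and (distance of ring2_mid from where it was at the start of the episode below 0.04 m or (horizontal distance between ring2_mid and seat below 0.006 m and z of ring2_mid in the frame of seat between 0.001 and 0.0145 m and angle between ring2_mid's own z axis and vertical below 0.15 rad)) and (distance of ring3_mid from where it was at the start of the episode below 0.04 m or (horizontal distance between ring3_mid and seat below 0.006 m and z of ring3_mid in the frame of seat between 0.001 and 0.0145 m and angle between ring3_mid's own z axis and vertical below 0.15 rad)) and (distance of ring4_mid from where it was at the start of the episode below 0.04 m or (horizontal distance between ring4_mid and seat below 0.006 m and z of ring4_mid in the frame of seat between 0.001 and 0.0145 m and angle between ring4_mid's own z axis and vertical below 0.15 rad)) and (distance of ring5_mid from where it was at the start of the episode below 0.04 m or (horizontal distance between ring5_mid and seat below 0.006 m and z of ring5_mid in the frame of seat between 0.001 and 0.0145 m and angle between ring5_mid's own z axis and vertical below 0.15 rad)) and ((horizontal distance between ring1_mid and seat below 0.006 m and z of ring1_mid in the frame of seat between 0.0113 and 0.0145 m and angle between ring1_mid's own z axis and vertical below 0.15 rad) or (horizontal distance between ring2_mid and seat below 0.006 m and z of ring2_mid in the frame of seat between 0.0113 and 0.0145 m and angle between ring2_mid's own z axis and vertical below 0.15 rad) or (horizontal distance between ring3_mid and seat below 0.006 m and z of ring3_mid in the frame of seat between 0.0113 and 0.0145 m and angle between ring3_mid's own z axis and vertical below 0.15 rad) or (horizontal distance between ring4_mid and seat below 0.006 m and z of ring4_mid in the frame of seat between 0.0113 and 0.0145 m and angle between ring4_mid's own z axis and vertical below 0.15 rad) or (horizontal distance between ring5_mid and seat below 0.006 m and z of ring5_mid in the frame of seat between 0.0113 and 0.0145 m and angle between ring5_mid's own z axis and vertical below 0.15 rad)) and contact force between the fingers and ring1 below 0.1 N and contact force between the fingers and ring2 below 0.1 N and contact force between the fingers and ring3 below 0.1 N and contact force between the fingers and ring4 below 0.1 N and contact force between the fingers and ring5 below 0.1 N and z of collar_mid in the frame of seat above -0.0215 m), for 0.2 s.
2. the collar is held fully home by the fingers (z of collar_mid in the frame of seat below -0.0233 m and horizontal distance between collar_mid and seat below 0.005 m and contact force between the fingers and collar above 1 N), for 0.2 s.
At the end, for the whole second after the job is handed in: Exactly three rings lie flat on the column (within 8 degrees, 6 mm of the stem's axis); the other two have moved under 40 mm; the fingers touch no ring; the collar is within 1.7 mm of fully home around the column, and the fingers still press on it (over 1 N) (all of step 2 and (distance of ring1_mid from where it was at the start of the episode below 0.04 m or (horizontal distance between ring1_mid and seat below 0.006 m and z of ring1_mid in the frame of seat between 0.001 and 0.0145 m and angle between ring1_mid's own z axis and vertical below 0.15 rad)) and (distance of ring2_mid from where it was at the start of the episode below 0.04 m or (horizontal distance between ring2_mid and seat below 0.006 m and z of ring2_mid in the frame of seat between 0.001 and 0.0145 m and angle between ring2_mid's own z axis and vertical below 0.15 rad)) and (distance of ring3_mid from where it was at the start of the episode below 0.04 m or (horizontal distance between ring3_mid and seat below 0.006 m and z of ring3_mid in the frame of seat between 0.001 and 0.0145 m and angle between ring3_mid's own z axis and vertical below 0.15 rad)) and (distance of ring4_mid from where it was at the start of the episode below 0.04 m or (horizontal distance between ring4_mid and seat below 0.006 m and z of ring4_mid in the frame of seat between 0.001 and 0.0145 m and angle between ring4_mid's own z axis and vertical below 0.15 rad)) and (distance of ring5_mid from where it was at the start of the episode below 0.04 m or (horizontal distance between ring5_mid and seat below 0.006 m and z of ring5_mid in the frame of seat between 0.001 and 0.0145 m and angle between ring5_mid's own z axis and vertical below 0.15 rad)) and ((horizontal distance between ring1_mid and seat below 0.006 m and z of ring1_mid in the frame of seat between 0.0113 and 0.0145 m and angle between ring1_mid's own z axis and vertical below 0.15 rad) or (horizontal distance between ring2_mid and seat below 0.006 m and z of ring2_mid in the frame of seat between 0.0113 and 0.0145 m and angle between ring2_mid's own z axis and vertical below 0.15 rad) or (horizontal distance between ring3_mid and seat below 0.006 m and z of ring3_mid in the frame of seat between 0.0113 and 0.0145 m and angle between ring3_mid's own z axis and vertical below 0.15 rad) or (horizontal distance between ring4_mid and seat below 0.006 m and z of ring4_mid in the frame of seat between 0.0113 and 0.0145 m and angle between ring4_mid's own z axis and vertical below 0.15 rad) or (horizontal distance between ring5_mid and seat below 0.006 m and z of ring5_mid in the frame of seat between 0.0113 and 0.0145 m and angle between ring5_mid's own z axis and vertical below 0.15 rad)) and contact force between the fingers and ring1 below 0.1 N and contact force between the fingers and ring2 below 0.1 N and contact force between the fingers and ring3 below 0.1 N and contact force between the fingers and ring4 below 0.1 N and contact force between the fingers and ring5 below 0.1 N); the arm keeps its last pose, push and grip.
It fails at once if the nut, plug, red cap or elbow is shifted by more than 40 mm (distance of any of nut_mid, plug, cap, elbow from where it was at the start of the episode above 0.04 m).
It also fails if it takes over 72 s, if anything falls off the work surface, if the arm or the gripper's body presses on something with over 40 N, if the wrist force passes 120 N, or if a joint passes its speed limit or range.

## Robot

A 6-joint arm with a two-finger parallel gripper is mounted at the origin on the work surface. World frame = base frame: x ahead of the robot, y to its left, z up, the work surface at z = 0. Lengths are in m, angles in rad, forces in N, time in s.
With the tool pointing down it reaches from about 0.275 to 1 m from the base axis. Payload 8.4 kg.
Tool frame: the origin (TCP) lies midway between the tips of the shut fingers; the grasp point (between the pads) lies robot.grip_depth behind it (robot.grip_depth is the distance from the TCP to the grasp point, in m); z points along the fingers, y is the direction in which the jaws open and shut (so a half turn about z gives the same grasp; the last joint's range is limited). The gripper opens to 85 mm and grips with 20 to 120 N. Pads are 22 mm wide; open, the fingers measure 114 mm over their backs; the gripper's body (76 mm by 85 mm) begins 54 mm behind the grasp point. The pads swing forward as they close: fully open they stand 13 mm farther back than shut.
Start: joints at [1.121, 0.353, 1.633, -0, 1.155, -0.002], TCP at [0.271, 0.563, 0.231] pointing down, gripper open.
Joint ranges: [-2.63, 2.63], [-0.92, 2.1], [0.06, 2.66], [-1.3, 4.44], [0, 2.69], [-3.02, 3.02]. Speed limits (rad/s): [2.22, 2.22, 2.79, 3.14, 3.14, 3.14].

## Interface

Orientations are given as a unit quaternion [x, y, z, w].
In Python, from workcell import robot, eoat, solver, eyes, workorder, monitor gives the robot as it stands. Calls block until the motion is done:
- robot.reach(position, orientation): joint-space move of the TCP to a pose.
- robot.move_linear(position, rot=None, max_speed=0.15, guard=None): straight line of the TCP; rot=None keeps the orientation; max_speed is the mean speed in m/s. With guard (N) it stops when the force on the tool has changed by that much, and returns True; else False.
- robot.set_joints(angles): joint-space move.
- eoat.set_gripper(opening, grasp_force=None): finger opening in m; grasp_force is the grip in N (None keeps the last); returns when the fingers have stopped.
- robot.hold(seconds).
- solver.inverse_kinematics(position, orientation): joint angles nearest the present ones, or None.
- eyes.snapshot(name): name is "scene" or "top" or "wrist"; returns a dict with "pixels" (480x640x3 uint8, red, green, blue), "fx", "fy", "cx", "cy" (pixels), "camera_from_world" (4x4, takes a point from world to camera coordinates); the wrist camera has in their place "T_tool_cam" (4x4, takes a point from camera to tool coordinates, whose origin is the TCP and whose axes are the flange's). Camera axes: x right, y down, z forward; pixel columns grow to the right and rows downward; lengths in m; the calibration is good to about 2 mm. The wrist camera is an equidistant fisheye: a pixel r from the principal point sees the ray r / f radians off the axis. A picture is of the moment at which its call begins: read the wrist's pose just before it. There is no depth.
A pose or a line that the arm cannot do raises robot.Unreachable and nothing moves.
- workorder.hand_in(): hands the job in, once; it reports no verdict.
Readings, each from a call of its own:
- monitor.current_t(): time.
- monitor.current_joints(): joint angles.
- monitor.current_dq(): joint speeds.
- monitor.current_effort(): joint torques, N m.
- monitor.current_tool_pos(): TCP position.
- monitor.current_ee_rot(): TCP orientation.
- monitor.current_wrist_force(): force on the tool from outside, world axes, zero at the start.
- monitor.current_torque(): the same for the moment, N m.
- monitor.current_finger_gap(): finger opening in m.
Only numpy, scipy, OpenCV 4.12 (cv2) and the standard library are available. Lean on these libraries where they do the work, as an engineer would, in place of code of your own. Each camera call takes 0.05 s, during which the arm holds its last target. There are 200 camera calls.

## Working session

There is one attempt and no reset: what is moved stays moved. The work goes in short steps, each a Python script; the robot and the scene stay as the last script left them, time stands still between calls to the robot, and variables do not carry over. Pictures are saved under pics/ and viewed, about 8 in all and at most 12, crops included, and the job is handed in when it is done.

```bash
ls; mkdir -p pics; python3 - <<'E'
from workcell import robot, eoat, solver, eyes, workorder, monitor
import cv2,numpy as np,pickle
for n in ("scene","top"):
    s=eyes.snapshot(n); pickle.dump(s,open(f"pics/{n}.pkl","wb"))
    cv2.imwrite(f"pics/{n}.png",s["pixels"][...,::-1])
    print(n,s["fx"],s["fy"],s["cx"],s["cy"],np.round(s["camera_from_world"],4).tolist())
print(robot.grip_depth,monitor.current_t(),monitor.current_ee_rot(),monitor.current_finger_gap())
E
```

```text
pics
scene 512.1835569883602 512.1835569883602 316.6255959753304 239.31949181839536 [[-0.6805, 0.7327, -0.0107, 0.4312], [0.5781, 0.5278, -0.6223, -0.2401], [-0.4503, -0.4297, -0.7827, 1.3212], [0.0, 0.0, 0.0, 1.0]]
top 614.0167814486417 614.0167814486417 310.9437275187135 238.3212385458609 [[0.0237, -0.9997, 0.0106, -0.1114], [-0.9942, -0.0247, -0.1044, 0.5463], [0.1046, -0.008, -0.9945, 1.4632], [0.0, 0.0, 0.0, 1.0]]
0.0187 0.1 [ 2.22025029e-01  9.75040787e-01 -5.78349462e-04 -1.23748821e-04] 0.08550692678365107
```

View pics/top.png

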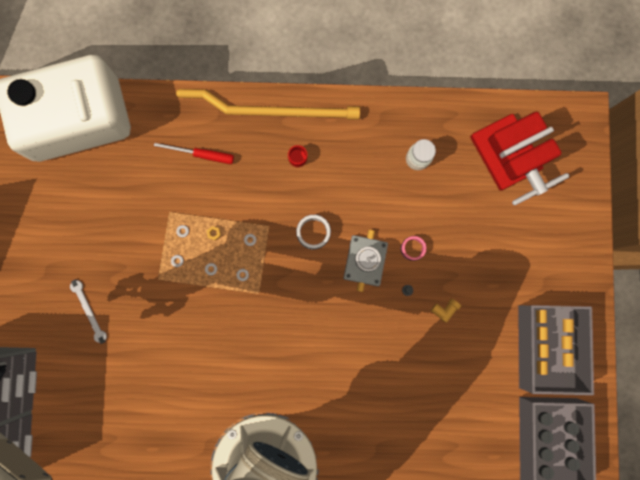

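View pics/scene.png

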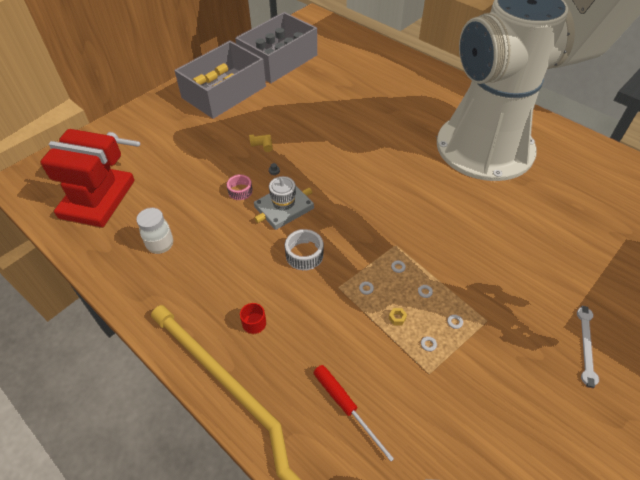

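Top view: collar candidates are the one on the column (368,259), a larger aluminium ring (313,231) and a pink ring (414,248). The description (not pink, the smaller of its colour) gives the one on the column. The rings are at (182,231), (250,240), (177,261), (210,269) and (243,275), the nut at (214,233), plug at (407,290), cap at (298,156) and elbow at (447,311).

```bash
cat > h.py <<'E'
from workcell import robot, eoat, solver, eyes, workorder, monitor
import cv2,numpy as np,pickle
from scipy.spatial.transform import Rotation as R
def quat(a):  # tool down, jaw (y) direction at world angle a
    y=np.array([np.cos(a),np.sin(a),0]); z=np.array([0,0,-1.])
    return R.from_matrix(np.c_[np.cross(y,z),y,z]).as_quat()
def cast(s,uv,h):
    T=s["camera_from_world"]; Rm,t=T[:3,:3],T[:3,3]
    o=-Rm.T@t; d=Rm.T@np.array([(uv[0]-s["cx"])/s["fx"],(uv[1]-s["cy"])/s["fy"],1])
    return (o+d*(h-o[2])/d[2])[:2]
def snapw(name):
    p=np.array(monitor.current_tool_pos()); q=np.array(monitor.current_ee_rot())
    s=eyes.snapshot("wrist"); s["p"]=p; s["q"]=q
    pickle.dump(s,open(f"pics/{name}.pkl","wb")); cv2.imwrite(f"pics/{name}.png",s["pixels"][...,::-1]); return s
def castw(s,uv,h):
    dx=(uv[0]-s["cx"])/s["fx"]; dy=(uv[1]-s["cy"])/s["fy"]; th=np.hypot(dx,dy)
    d=np.array([dx/th*np.sin(th),dy/th*np.sin(th),np.cos(th)]) if th>0 else np.array([0,0,1.])
    W=np.eye(4); W[:3,:3]=R.from_quat(s["q"]).as_matrix(); W[:3,3]=s["p"]; M=W@s["T_tool_cam"]
    o=M[:3,3]; d=M[:3,:3]@d
    return (o+d*(h-o[2])/d[2])[:2]
E
python3 - <<'E'
from h import *
t=pickle.load(open("pics/top.pkl","rb")); s=pickle.load(open("pics/scene.pkl","rb"))
for n,uv,h in [("r",(182,231),.009),("r",(250,240),.009),("r",(177,261),.009),("r",(210,269),.009),("r",(243,275),.009),("nut",(214,233),.02),("valve",(368,257),.076),("plug",(407,290),.022),("elbow",(447,311),.02),("cap",(298,155),.04),("bigring",(313,231),.02)]:
    print(n,cast(t,uv,h).round(3))
print("valve scene",cast(s,(282,184),.076).round(3))
w=snapw("w0"); print(w["fx"],w["fy"],w["cx"],w["cy"],w["T_tool_cam"].round(4).tolist())
a=cv2.resize(t["pixels"][220:300,335:435],(400,320),interpolation=cv2.INTER_CUBIC)
b=cv2.resize(s["pixels"][165:245,240:340],(400,320),interpolation=cv2.INTER_CUBIC)
cv2.imwrite("pics/crop.png",np.hstack([a,b])[...,::-1])
E
```

```text
r [0.561 0.219]
r [0.543 0.052]
r [0.487 0.228]
r [0.469 0.147]
r [0.457 0.066]
nut [0.557 0.139]
valve [ 0.503 -0.233]
plug [ 0.429 -0.334]
elbow [ 0.381 -0.432]
cap [ 0.752 -0.061]
bigring [ 0.568 -0.103]
valve scene [ 0.496 -0.232]
371.64829954431775 371.64829954431775 315.3197136850213 239.50915843342358 [[-0.0004, -0.9634, -0.2681, 0.0675], [1.0, -0.0007, 0.001, -0.0001], [-0.0012, -0.2681, 0.9634, -0.1431], [0.0, 0.0, 0.0, 1.0]]
```

View pics/crop.png

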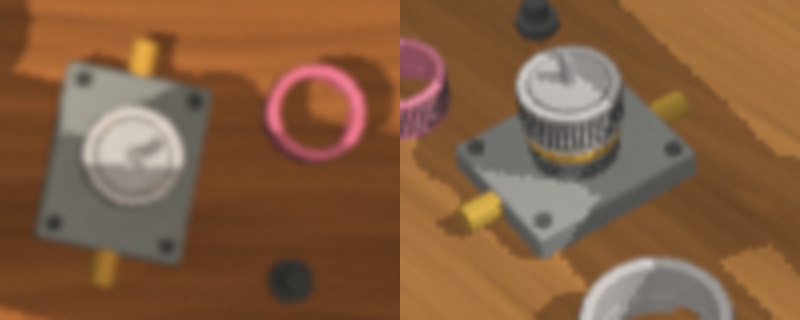

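The crop confirms it: the collar on the column has the knurling with the brass follower below it, and a stem on top. Next, wrist views of the mat and the valve.

```bash
python3 - <<'E'
from h import *
robot.reach([.50,.14,.20],quat(.27)); snapw("wm"); print(monitor.current_t(),np.round(monitor.current_joints(),3))
robot.reach([.50,-.233,.24],quat(-.44)); snapw("wv"); print(monitor.current_t(),np.round(monitor.current_joints(),3))
a=cv2.imread("pics/wm.png");b=cv2.imread("pics/wv.png")
cv2.imwrite("pics/both.png",np.hstack([cv2.resize(a,(400,300)),cv2.resize(b,(400,300))]))
E
```

```text
1.9583 [0.272 0.224 1.889 0.    1.028 0.   ]
3.4083 [-4.370e-01  2.310e-01  1.783e+00  0.000e+00  1.129e+00  1.000e-03]
```

View pics/both.png

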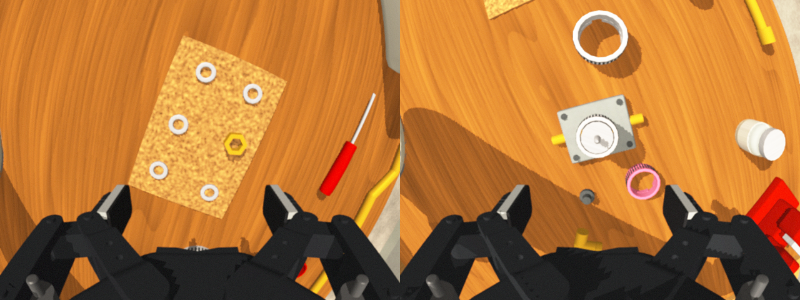

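Left: mat with five rings, half-scale (206,72), (252,93), (178,124), (158,170), (209,192), and the nut at (236,144). Right: valve at half-scale (197,140). Segment now.

```bash
python3 - <<'E'
from h import *
m=pickle.load(open("pics/wm.pkl","rb"));hsv=cv2.cvtColor(m["pixels"],cv2.COLOR_RGB2HSV)
mask=((hsv[...,1]<70)&(hsv[...,2]>90)).astype(np.uint8)*255
mask=cv2.morphologyEx(mask,cv2.MORPH_CLOSE,np.ones((3,3),np.uint8))
for c in cv2.findContours(mask,cv2.RETR_EXTERNAL,cv2.CHAIN_APPROX_NONE)[0]:
    if cv2.contourArea(c)<400 or cv2.contourArea(c)>3000: continue
    (u,v),ax,_=cv2.fitEllipse(c); print("ring",round(u,1),round(v,1),np.round(ax,1),castw(m,(u,v),.0075).round(4))
v_=pickle.load(open("pics/wv.pkl","rb"))
crop=v_["pixels"][180:350,300:500]
cv2.imwrite("pics/vcrop.png",cv2.resize(crop,None,fx=4,fy=3.5 if 0 else 4,interpolation=cv2.INTER_CUBIC)[:600][...,::-1])
E
```

```text
ring 457.0 325.5 [17.9 70.3] [0.6805 0.0644]
ring 173.5 325.4 [17.4 71.7] [ 0.3856 -0.0173]
ring 334.6 307.7 [26.  28.2] [0.5449 0.0533]
ring 253.4 272.0 [27.4 29.3] [0.4581 0.0686]
ring 285.1 198.6 [30.4 31.3] [0.4703 0.1464]
ring 403.8 149.5 [30.1 31.2] [0.5623 0.22  ]
ring 329.0 115.2 [31.7 32. ] [0.4884 0.23  ]
ring 626.9 42.2 [ 26.4 155. ] [0.7968 0.4473]
```

View pics/vcrop.png

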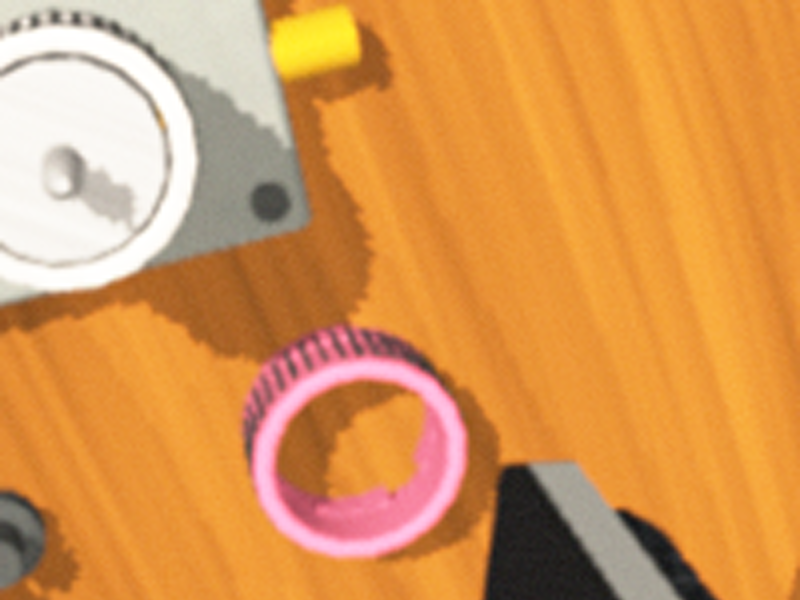

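```bash
cat > valve.py <<'E'
from h import *
def column(s,guess,r_px=None):
    # project guess -> pixel neighbourhood by crop; Hough circle of the column top
    g=cv2.cvtColor(s["pixels"],cv2.COLOR_RGB2GRAY); u,v=map(int,guess); k=4; w=50
    c=cv2.resize(g[v-w:v+w,u-w:u+w],None,fx=k,fy=k,interpolation=cv2.INTER_CUBIC)
    out=cv2.HoughCircles(c,cv2.HOUGH_GRADIENT,1.5,5,param1=80,param2=30,minRadius=90,maxRadius=165)
    res=[]
    for x,y,r in (out[0][:8] if out is not None else []):
        uv=(u-w+x/k-.375,v-w+y/k-.375); res.append((np.round(uv,1),r/k,castw(s,uv,.076).round(4)))
    return res
E
python3 - <<'E'
from valve import *
s=pickle.load(open("pics/wv.pkl","rb"))
for r in column(s,(315,220)): print(r)
# pick first ring
x,y=.5449,.0533; a=np.arctan2(y,x)
eoat.set_gripper(.038,25)
robot.reach([x,y,.06],quat(a)); 
s=snapw("r1")
print(robot.move_linear([x,y,.024],max_speed=.1), monitor.current_wrist_force())
hit=robot.move_linear([x,y,-.002],max_speed=.02,guard=4)
print(hit,monitor.current_tool_pos(),monitor.current_wrist_force(),monitor.current_t(),monitor.current_finger_gap())
E
```

```text
(array([314.7, 219.7], dtype=float32), np.float32(27.4125), array([ 0.5   , -0.2317]))
(array([316.2, 219.3], dtype=float32), np.float32(26.2125), array([ 0.5013, -0.2319]))
(array([313.2, 219.7], dtype=float32), np.float32(25.9875), array([ 0.4989, -0.2312]))
(array([313.2, 214.1], dtype=float32), np.float32(30.6), array([ 0.5009, -0.2268]))
(array([317.3, 215.9], dtype=float32), np.float32(29.7375), array([ 0.5034, -0.2297]))
(array([315.4, 213.7], dtype=float32), np.float32(31.0875), array([ 0.5028, -0.2273]))
(array([312.4, 215.6], dtype=float32), np.float32(31.3125), array([ 0.4998, -0.2277]))
(array([313.9, 223.4], dtype=float32), np.float32(29.0625), array([ 0.4981, -0.2344]))
False [-0.33896012  0.16234741  0.01196579]
True [0.54481241 0.05328912 0.00280619] [-0.78212632 -0.49731193  6.57815608] 6.75 0.038499122161514056
```

View pics/r1.png

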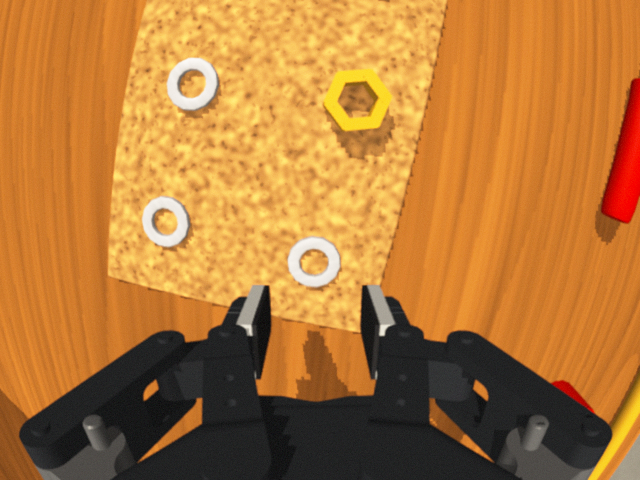

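The close view shows the target ring at (314,262), centred between the fingers. The contact height fits the mat. Close, lift, and check over the valve.

```bash
python3 - <<'E'
from valve import *
s=pickle.load(open("pics/r1.pkl","rb")); print("ring from near",castw(s,(314,262),.0075).round(4))
x,y=.5449,.0533
robot.move_linear([x,y,.0044],max_speed=.05)
eoat.set_gripper(.02,30); print("gap",monitor.current_finger_gap())
robot.move_linear([x,y,.14],max_speed=.15); print("gap",monitor.current_finger_gap())
vx,vy=.5000,-.2317
robot.reach([vx,vy,.14],quat(np.arctan2(vy,vx)))
s=snapw("v1"); print(monitor.current_tool_pos(),monitor.current_t())
E
```

```text
ring from near [0.5454 0.0528]
gap 0.028311146708445444
gap 0.027931012197739188
[ 0.50032767 -0.23058743  0.13978836] 9.4667
```

View pics/v1.png

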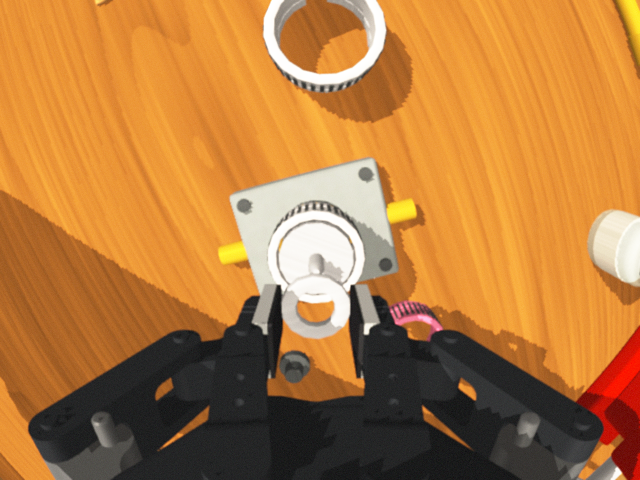

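The ring is held flat, centre about (316,306). The column top is near (316,257) and the stem tip near (316,262). Compare the two by casting rays.

```bash
python3 - <<'E'
from valve import *
s=pickle.load(open("pics/v1.pkl","rb"))
print("ring",castw(s,(316,306.5),.1417).round(4),"TCP",s["p"].round(4))
for r in column(s,(316,255)): print(r)
for uv,h in [((316.5,258),.096),((315.5,273),.078)]: print("stem",castw(s,uv,h).round(4))
c=cv2.resize(s["pixels"][195:345,250:390],None,fx=4,fy=4,interpolation=cv2.INTER_CUBIC)
cv2.imwrite("pics/v1c.png",c[...,::-1])
E
```

```text
ring [ 0.5007 -0.2315] TCP [ 0.5002 -0.2309  0.1397]
(array([316.8, 257.7], dtype=float32), np.float32(38.1375), array([ 0.5011, -0.2318]))
(array([313.4, 257.3], dtype=float32), np.float32(37.3125), array([ 0.4994, -0.2308]))
(array([314.9, 261.1], dtype=float32), np.float32(38.9625), array([ 0.4992, -0.2333]))
(array([314.6, 258.4], dtype=float32), np.float32(36.4875), array([ 0.4997, -0.2317]))
(array([311.9, 256.9], dtype=float32), np.float32(36.075), array([ 0.4987, -0.2302]))
(array([314.6, 256.2], dtype=float32), np.float32(38.55), array([ 0.5003, -0.2304]))
(array([316.1, 258.8], dtype=float32), np.float32(39.375), array([ 0.5004, -0.2323]))
(array([318.3, 257.3], dtype=float32), np.float32(36.9), array([ 0.502, -0.232]))
stem [ 0.5036 -0.2259]
stem [ 0.4967 -0.2395]
```

View pics/v1c.png

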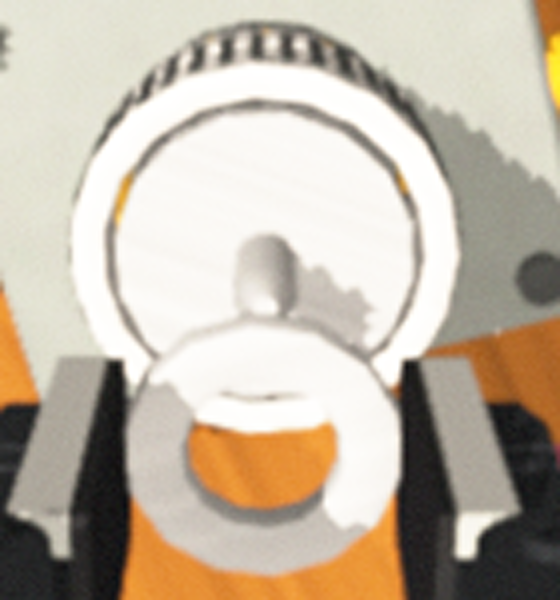

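Stem tip at about (316,270) and column centre at about (316,258.5) both agree with the ring centre to within 1 mm. Place the first ring.

```bash
cat >> valve.py <<'E'
V=np.array([.5004,-.2318]); VA=np.arctan2(V[1],V[0])
def place(k,dxy=(0,0)):
    x,y=V+dxy; z=.0764+.005*k
    robot.move_linear([x,y,.115+.0*k],max_speed=.12)
    h1=robot.move_linear([x,y,z+.004],max_speed=.06,guard=6)
    print("h1",h1,monitor.current_tool_pos().round(4) if hasattr(monitor.current_tool_pos(),'round') else monitor.current_tool_pos())
    if h1: return False
    h2=robot.move_linear([x,y,z-.0012],max_speed=.02,guard=4)
    print("h2",h2,np.round(monitor.current_tool_pos(),4),np.round(monitor.current_wrist_force(),2))
    eoat.set_gripper(.046); robot.move_linear([x,y,.14],max_speed=.15); return True
def pick(x,y,vx=0):
    a=np.arctan2(y,x); eoat.set_gripper(.038,30)
    robot.reach([x,y,.06],quat(a)); robot.move_linear([x,y,.0044],max_speed=.08,guard=8)
    print("pick z",monitor.current_tool_pos()[2]); eoat.set_gripper(.02,30)
    robot.move_linear([x,y,.14]); print("gap",monitor.current_finger_gap())
    robot.reach([*V,.14],quat(VA))
E
python3 - <<'E'
from valve import *
s=pickle.load(open("pics/v1.pkl","rb"))
print(castw(s,(316.2,270),.096).round(4),castw(s,(316.2,258.5),.076).round(4))
print(place(0)); snapw("p1"); print(monitor.current_t())
E
```

```text
[ 0.5006 -0.232 ] [ 0.5005 -0.2321]
h1 False [ 0.5004 -0.2318  0.0803]
h2 True [ 0.5009 -0.2321  0.0766] [-0.66  0.01  6.15]
True
11.775
```

```bash
python3 -c "
import cv2;a=cv2.imread('pics/p1.png')[180:360,220:420];cv2.imwrite('pics/p1c.png',cv2.resize(a,None,fx=3,fy=3))"
```

```text
(no output)
```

View pics/p1c.png

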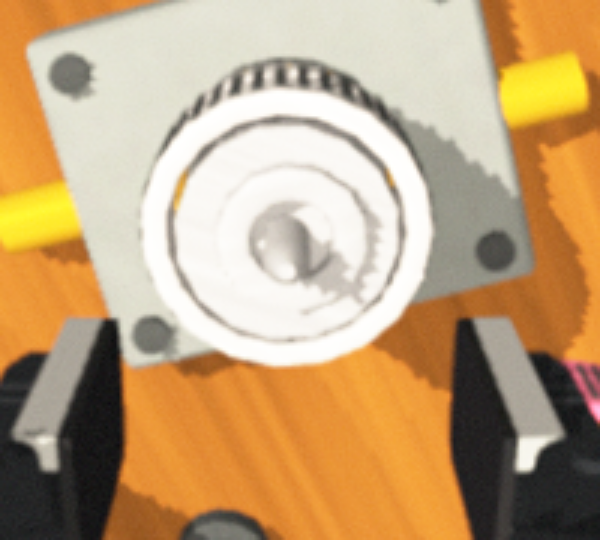

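Ring 1 lies flat round the stem (crop 290,235), seated at the predicted height. Now the other two.

```bash
python3 - <<'E'
from valve import *
V[:]=(.5005,-.2320)
for k,(x,y) in ((1,(.4583,.0683)),(2,(.4706,.1460))):
    pick(x,y); snapw(f"h{k}")
    ok=.025<monitor.current_finger_gap()<.032 and place(k)
    print(k,ok,monitor.current_t())
    if not ok: break
s=snapw("p3")
a=s["pixels"][180:360,220:420][...,::-1]; b=pickle.load(open("pics/h2.pkl","rb"))["pixels"][190:370,220:420][...,::-1]
cv2.imwrite("pics/p3c.png",np.hstack([cv2.resize(b,None,fx=2,fy=2),cv2.resize(a,None,fx=2,fy=2)]))
E
```

```text
pick z 0.004566694120339068
gap 0.027721632703867786
h1 False [ 0.5004 -0.232   0.0852]
h2 True [ 0.5011 -0.2323  0.082 ] [-0.84 -0.7   5.88]
1 True 18.7
pick z 0.004558204162908919
gap 0.028066093778412377
h1 False [ 0.5004 -0.232   0.0901]
h2 True [ 0.5011 -0.2323  0.0871] [1.14 0.16 5.29]
2 True 26.025
```

View pics/p3c.png

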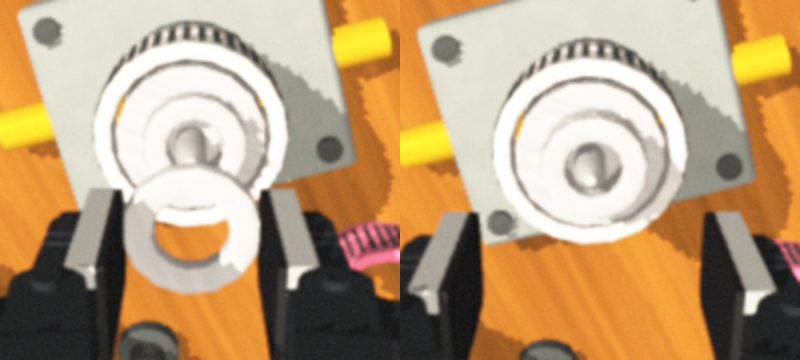

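All three rings are stacked flat; they seated at 0.0766, 0.0820 and 0.0871. Now grasp the collar and turn it clockwise, probing downward at each step.

```bash
cat > turn.py <<'E'
from valve import *
V[:]=(.5005,-.2320)
Z0=.045
def f(): return np.round(monitor.current_wrist_force(),2)
E
python3 - <<'E'
from turn import *
A0=VA+.6
robot.move_linear([*V,.15]); eoat.set_gripper(.082,60)
robot.reach([*V,.15],quat(A0)); print(np.round(monitor.current_joints(),2))
hit=robot.move_linear([*V,Z0],max_speed=.1,guard=8); print("down",hit,np.round(monitor.current_tool_pos(),4),f())
if not hit:
    eoat.set_gripper(.05,60); print("gap",monitor.current_finger_gap(),f(),np.round(monitor.current_tool_pos(),4),monitor.current_t())
    robot.move_linear([*V,Z0],rot=quat(A0-.42),max_speed=.1); print(f(),np.round(monitor.current_torque(),2),monitor.current_finger_gap(),monitor.current_t())
    for i in range(3):
        a=.42+.1*i
        if i: robot.move_linear([*V,Z0],rot=quat(A0-a),max_speed=.1)
        print(a,"torque",np.round(monitor.current_torque(),2),"F",f())
        hit=robot.move_linear([*V,Z0-.0035],max_speed=.02,guard=10)
        print(" probe",hit,np.round(monitor.current_tool_pos(),4),f(),monitor.current_t())
        if not hit: break
        robot.move_linear([*V,Z0],max_speed=.02)
E
```

```text
[-0.44  0.33  1.87 -0.    0.94 -0.6 ]
down False [ 0.501  -0.2322  0.0456] [ 0.34  0.42 -0.48]
gap 0.056931718681770514 [-1.91 -0.01  6.95] [ 0.501  -0.2323  0.046 ] 28.9583
[-1.51  0.06  6.15] [-0.01  0.24 -0.04] 0.05663582964631652 29.525
0.42 torque [-0.01  0.24 -0.04] F [-1.51  0.06  6.15]
 probe True [ 0.5011 -0.2324  0.0456] [-3.64  1.56 15.32] 29.7333
0.52 torque [0.04 0.29 0.03] F [-0.48  0.72  9.16]
 probe True [ 0.5011 -0.2324  0.0456] [-3.52  1.52 15.5 ] 30.4417
0.62 torque [ 0.07  0.29 -0.08] F [-1.14  1.25  8.09]
 probe True [ 0.5011 -0.2324  0.0456] [-3.51  0.49 16.29] 31.15
```

```bash
python3 - <<'E'
from turn import *
A0=VA+.6
for i in range(3,11):
    a=.42+.1*i
    robot.move_linear([*V,Z0],rot=quat(A0-a),max_speed=.1)
    tq=np.round(monitor.current_torque(),2); F=f()
    hit=robot.move_linear([*V,Z0-.0035],max_speed=.02,guard=10)
    print(round(a,2),"torque",tq,F," probe",hit,np.round(monitor.current_tool_pos(),4),f(),round(monitor.current_t(),2))
    if not hit: break
    robot.move_linear([*V,Z0],max_speed=.02)
E
```

```text
0.72 torque [ 0.03  0.22 -0.08] [-0.57 -0.27  6.93]  probe True [ 0.5013 -0.2323  0.0455] [-2.92  0.6  14.48] 31.86
0.82 torque [-0.3   0.13 -0.11] [-1.12 -0.3   1.48]  probe True [ 0.5    -0.2321  0.0427] [-0.42 -3.31 -3.58] 32.57
0.92 torque [-0.01  0.11 -0.01] [-0.57 -0.41 -1.79]  probe False [ 0.5007 -0.2321  0.0416] [-0.27  0.71  2.68] 33.39
```

The keyways dropped in at 0.92 rad. Push home.

```bash
python3 - <<'E'
from turn import *
for z in (.040,.038,.036,.034,.032):
    hit=robot.move_linear([*V,z],max_speed=.02,guard=14)
    print(z,hit,np.round(monitor.current_tool_pos(),4),f(),np.round(monitor.current_torque(),2),round(monitor.current_t(),2))
    if hit: break
robot.hold(.2); print(np.round(monitor.current_tool_pos(),4),f(),monitor.current_finger_gap())
E
```

```text
0.04 False [ 0.5007 -0.2321  0.0401] [0.11 0.07 2.71] [ 0.08 -0.14  0.02] 33.64
0.038 False [ 0.5007 -0.2321  0.0381] [0.64 0.88 4.56] [ 0.06 -0.17  0.02] 33.89
0.036 False [ 0.5008 -0.2321  0.0363] [0.23 1.11 7.  ] [ 0.15 -0.08 -0.01] 34.14
0.034 False [ 0.5009 -0.2321  0.0356] [-3.94  4.46 23.99] [ 0.46  0.78 -0.02] 34.39
0.032 False [ 0.501  -0.2322  0.0351] [-9.42  5.65 43.91] [ 0.93  1.76 -0.01] 34.64
[ 0.501  -0.2322  0.0351] [-10.68   4.79  43.35] 0.05702171972966743
```

The stop turned stiff at z≈0.0358, which is 10 mm of travel: home. Ease the push to about 20 N and look.

```bash
python3 - <<'E'
from turn import *
robot.move_linear([*V,.034],max_speed=.02); robot.hold(.3)
print(np.round(monitor.current_tool_pos(),4),f(),monitor.current_t())
s=snapw("end"); t=eyes.snapshot("top"); c=eyes.snapshot("scene")
a=cv2.resize(s["pixels"][180:420,200:440],(400,400)); b=cv2.resize(c["pixels"][140:240,230:330],(400,400),interpolation=cv2.INTER_CUBIC)
cv2.imwrite("pics/endc.png",np.hstack([a,b])[...,::-1])
E
```

```text
[ 0.501  -0.2322  0.0357] [-3.49  2.42 24.38] 35.3917
```

View pics/endc.png

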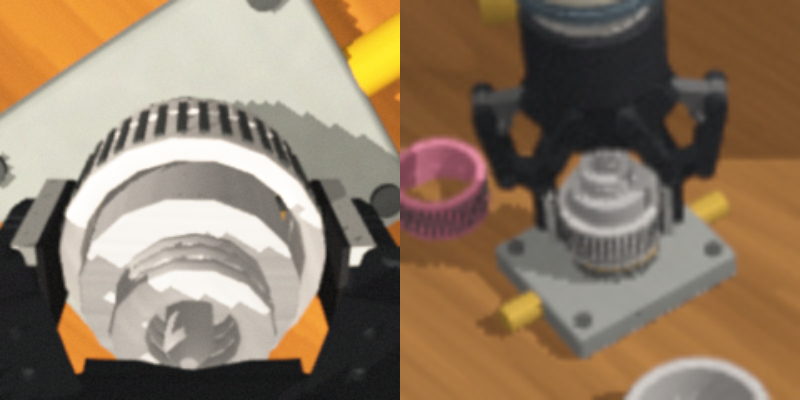

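The column stands clear of the lowered collar, and the three rings are flat round the stem and clear of the fingers. Hand in.

```bash
python3 -c "
from turn import *
workorder.hand_in(); print(monitor.current_t(),f())"
```

```text
the job is handed in; nothing more can be done
the job is handed in; nothing more can be done
```

I threaded three rings over the stem and pushed the collar home. I handed the job in at about 35 s while still holding the collar down; no verdict is reported.

- **Rings:** They seated 5 mm apart, at tool heights of 76.6, 82.0 and 87.1 mm. The last pictures show them flat round the stem and clear of the fingers.
- **Collar:** I turned it clockwise in steps, probing downward at each one. It slipped partly in at 0.82 rad and dropped fully at 0.92 rad. It then went down against the spring to a hard stop about 10 mm below its start, as expected. At hand-in the wrist read about 24 N of push.
- **Peak push:** The push peaked at about 44 N for a moment before I eased it. It went through the fingers, so the 40 N limit on the arm and gripper body should not apply.
- **Not confirmed:**
  - The gripper read about 28 mm on the 30 mm rings and 57 mm on the 58 mm collar, which I put down to finger flex.
  - I judged the 10 mm of collar travel from the tool's movement and the last pictures; I did not measure the collar itself.
  - I did not look again at the mat, plug, cap or elbow, but nothing touched them that I could tell.

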